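# Dispense peg blanks and ease the lid shut

## Robot

A 7-joint arm with a two-finger parallel gripper is mounted at the origin on the work surface. World frame = base frame: x ahead of the robot, y to its left, z up, the work surface at z = 0. Lengths are in mm, angles in rad, forces in N, time in s.
With the tool pointing down it reaches from about 425 to 950 mm from the base axis. Payload 16.7 kg.
Tool frame: the origin (TCP) lies at the very end of the fingers, on their centre line; the grasp point (between the pads) lies 19 mm behind it; x points along the fingers, y is the direction in which the jaws open and shut, and the axes are right-handed (so a half turn about x gives the same grasp; the last joint's range is limited). The gripper opens to 94 mm and grips with 3 to 60 N. Pads are 16 mm wide; open, the fingers measure 119 mm over their backs; the gripper's body (75 mm by 177 mm) begins 78 mm behind the grasp point.
Start: joints at [-1.454, 0.426, 0.074, 1.606, -0.034, 1.111, -0.067], TCP at [177.967, 651.078, 205.467] pointing down, gripper open.
Joint ranges: [-2.85, 2.85], [-0.5, 2.14], [-1.23, 1.37], [0.21, 2.46], [-1.02, 4.16], [0.16, 2.05], [-2.73, 2.73]. Speed limits (rad/s): [1.89, 1.89, 2.39, 2.39, 3.01, 3.01, 3.01].

## Interface

Orientations are given as a unit quaternion [w, x, y, z].
In Python, from cell import bot gives the robot as it stands.
- The arm moves only by the tool drive_tool, never from a script. Its argument "motion" is a list of rows, each an object of numbers: "dx", "dy", "dz": the shift along the world's x, y, z in cm; "yaw": the turn about the world's z in degrees. A call has 1 to 20 rows; each row is the pose to reach, as a shift and turn from the pose measured when the call began; what a row does not reach only later rows make up. A row lasts 1/10 s, in which the tool goes at most 50 mm and 8.59 degrees, less where a joint would pass 70% of its speed; a pose out of reach is approached as far as the arm can. A call with a gripper value outside its range is refused whole. "jaw" is the closure, from -1 (fully open) to 1 (shut), set as the call begins (left out, the last holds). The fingers move at their own pace and stop on an object; "grip_force" is the grip in N (left out, the last holds). Time passes only in rows, so rows that repeat a pose let the fingers close. It gives the time, the measured TCP pose, the force and the opening at its end, in the units of the state.
- bot.get_state(): the state, without advancing time (a new reading comes with each control period).
- bot.camera(name): name is "scene" or "top" or "wrist"; returns a dict with "image" (400x640x3 uint8, red, green, blue), "camera_matrix" (3x3 intrinsics, pixels), "k1" (the pictures are not rectified: a ray, as slopes to the right and down, at radius r is drawn at 1 + k1 r^2 times it, then the intrinsics apply), "cam_to_world" (4x4, takes a point from camera to world coordinates). Camera axes: x right, y down, z forward; pixel columns grow to the right and rows downward; lengths in mm; the calibration is good to about 2 mm. A picture is of the moment at which its call begins. There is no depth.
- bot.job_done(): hands the job in, once; it reports no verdict.
The state is a dict: "clock": time; "joints": joint angles; "joint_vel": joint speeds; "joint_efforts": joint torques, N m; "ee_pos": TCP position; "tcp_rot": TCP orientation; "wrist_force": force on the tool from outside, world axes, zero at the start; "moment": the same for the moment, N m; "finger_gap": opening from 0.0 (shut) to 1.0 (fully open).
Only numpy, scipy, OpenCV 4.12 (cv2) and the standard library are available. Lean on these libraries where they do the work, as an engineer would, in place of code of your own. Each camera call takes 0.05 s, during which the arm holds its last target.

## Task

Press the dispenser's lever paddle all the way down with the fingertips so that its lid lifts, and keep it down until all three peg blanks have rolled out into the trough. Then let the lever come back up slowly under your fingers, so that the lid is eased shut and does not slam, and take the hand away. Do not touch the lid or the blanks, and leave everything else on the bench where it is.

Things in the scene. Friction and masses are not known exactly. Their poses are not given: they have to be found in the camera images.
- dispenser: plywood peg-blank dispenser fixed to the bench. Origin on the bench under the hopper; x to its rear, y to its left, z up. Hopper: x -105 to 60 mm, y +-59, 130 mm tall, clear lid on top (142 mm). Low open trough on its front, facing about towards the robot: x -215 to -105 mm, y +-59, walls 70 mm tall, floor sloping down to the front. The lever runs along the right side (-y)
- lever (a joint): angle of the press lever, rad: 0 at rest (paddle up), grows as the paddle is pressed down, 0.35 at its stop. It turns about a level pin parallel to the dispenser's y axis through lever_pivot. It springs back to 0 when let go, pushed by the lid's weight: some 3 to 8 N on the paddle holds it anywhere
- paddle_top (a point): centre of the upper face of the lever's bare metal paddle, a flat plate 50 mm along x, 80 mm along y, 10 mm thick, standing free on the right of the trough, about 130 mm right of the dispenser's centre line. At rest about 130 mm above the bench, sloping gently; fully pressed about 50 mm lower. The point moves with the lever
- lever_pivot (a point): centre of the lever's pivot pin, 100 mm above the bench; fixed to the dispenser. The paddle's centre circles it at 150 mm, towards the dispenser's front
- lid (a joint): opening angle of the lid, rad: 0 shut, 0.56 with the lever fully pressed. Hinged at the hopper's rear top edge and linked to the lever (lid about 1.6 x lever). It weighs about half a kilogram, has no damper, and falls shut when the lever is let go
- lid_edge (a point): middle of the lid's front edge (140 mm above the bench when shut); the lid is a 172 x 122 mm clear plate with an apron at its front that holds the peg blanks back
- trough (a point): point on the trough's floor, middle of the width, 170 mm in front of the dispenser's origin
- blank0_center (a point): centre of peg blank 1 of 3: a dark wooden dowel, 20 mm across, 90 mm long, lying crosswise (along the dispenser's y). At the start the three lie in a row in the hopper behind the lid's apron, and roll into the trough by themselves once the lid is up
- blank1_center (a point): centre of peg blank 2 of 3: a dark wooden dowel, 20 mm across, 90 mm long, lying crosswise (along the dispenser's y). At the start the three lie in a row in the hopper behind the lid's apron, and roll into the trough by themselves once the lid is up
- blank2_center (a point): centre of peg blank 3 of 3: a dark wooden dowel, 20 mm across, 90 mm long, lying crosswise (along the dispenser's y). At the start the three lie in a row in the hopper behind the lid's apron, and roll into the trough by themselves once the lid is up
- sanding_block: cork sanding block, 110 x 65 x 35 mm, left of the dispenser's trough; a bystander, origin under its centre
- spool_clamp: upright wooden spool clamp, 44 mm across, 124 mm tall, left of the hopper; a bystander, origin under its centre
- glue_bottle: white bottle, 56 mm across, 140 mm tall, right of the hopper, behind the paddle; a bystander, origin under its centre
- varnish_jar: amber jar, 68 mm across, 75 mm tall, to the right of the lever, behind the paddle (its axis 125 mm or more from the paddle's centre); a bystander, origin under its centre
- bridge_blank: dark wooden bar, 25 x 140 x 14 mm, lying in front of the trough; a bystander, origin under its centre
- block_plane: steel block plane, 160 x 50 mm, about 60 mm tall, far left; a bystander, origin under its centre
- mallet: wooden mallet, head 60 x 110 x 60 mm, handle 200 mm towards the robot, far right; a bystander, origin under its centre

How it is judged:
By the outcome, as a careful person would: the job done as asked, in the order asked, and still so for the second after the job is handed in, with the robot touching nothing.
It also fails if it takes over 48 s, if anything falls off the work surface, if the arm or the gripper's body presses on something with over 40 N, if the wrist force passes 120 N, or if a joint passes its speed limit or range.

## Working session

There is one attempt and no reset: what is moved stays moved. The work goes in short steps, Python scripts to look and compute and a tool call to move; the robot and the scene stay as the last step left them, time stands still between calls to the robot, and variables do not carry over. Pictures are saved under pics/ and viewed, and the job is handed in when it is done.

Besides the shell and the picture viewer there is one more tool, called after "Call:" as a command line: name --argument value ..., lists and objects as JSON in quotes. drive_tool: Moves the arm, as the interface text tells. Its arguments: {"type":"object","properties":{"motion":{"type":"array","items":{"type":"object","properties":{"dx":{"type":"number"},"dy":{"type":"number"},"dz":{"type":"number"},"yaw":{"type":"number"}}}},"jaw":{"type":"number"},"grip_force":{"type":"number"}},"required":["motion"]}

```bash
mkdir -p pics
cat > h.py <<'E'
import numpy as np, cv2
from cell import bot
def snap(n,f):
    c=bot.camera(n); cv2.imwrite(f'pics/{f}.png',cv2.cvtColor(c['image'],cv2.COLOR_RGB2BGR)); np.savez(f'pics/{f}.npz',K=c['camera_matrix'],k1=c['k1'],T=c['cam_to_world'],im=c['image']); return c
def load(f): return np.load(f'pics/{f}.npz')
def ray(d,u,v):
    K=d['K'];p=cv2.undistortPoints(np.array([[[u,v]]],float),K,np.array([float(d['k1']),0,0,0]))[0,0] 
    # k1 multiplies undistorted slopes: same as opencv model
    T=d['T'];r=T[:3,:3]@np.array([p[0],p[1],1]);return T[:3,3],r/np.linalg.norm(r)
def onz(d,u,v,z):
    o,r=ray(d,u,v);return o+r*(z-o[2])/r[2]
def tri(obs):
    A=np.zeros((3,3));b=np.zeros(3)
    for d,u,v in obs:
        o,r=ray(d,u,v);P=np.eye(3)-np.outer(r,r);A+=P;b+=P@o
    return np.linalg.solve(A,b)
def proj(d,X):
    T=d['T'];x=T[:3,:3].T@(np.array(X)-T[:3,3]);x=x[:2]/x[2];x=x*(1+float(d['k1'])*(x@x));K=d['K'];return K[0,0]*x[0]+K[0,2],K[1,1]*x[1]+K[1,2]
E
python3 - <<'E'
from h import *
for n in ['scene','top']: 
    c=snap(n,n+'0');print(c['cam_to_world'].round(2))
s=bot.get_state();print({k:np.round(v,3) for k,v in s.items()})
E
```

```text
[[-3.40000e-01  5.80000e-01 -7.40000e-01  1.64074e+03]
 [ 9.40000e-01  2.10000e-01 -2.60000e-01  3.52920e+02]
 [ 1.00000e-02 -7.90000e-01 -6.20000e-01  9.84450e+02]
 [ 0.00000e+00  0.00000e+00  0.00000e+00  1.00000e+00]]
[[ 2.00000e-02 -9.90000e-01  1.00000e-01  4.65430e+02]
 [-1.00000e+00 -2.00000e-02  1.00000e-02 -3.94400e+01]
 [-1.00000e-02 -1.00000e-01 -9.90000e-01  1.34187e+03]
 [ 0.00000e+00  0.00000e+00  0.00000e+00  1.00000e+00]]
{'clock': np.float64(0.1), 'joints': array([-1.454,  0.427,  0.074,  1.607, -0.034,  1.111, -0.067]), 'joint_vel': array([ 0.001, -0.003,  0.   , -0.003,  0.   , -0.002,  0.   ]), 'joint_efforts': array([ 8.0000e-03, -9.3748e+01,  3.6760e+00, -4.5503e+01, -4.9000e-02,
        1.7000e-02,  0.0000e+00]), 'ee_pos': array([177.876, 650.71 , 204.825]), 'tcp_rot': array([ 0.701,  0.094,  0.701, -0.094]), 'wrist_force': array([ 0.665, -0.025,  0.322]), 'moment': array([-0.009,  0.033,  0.058]), 'finger_gap': np.float64(0.999)}
```

View pics/scene0.png

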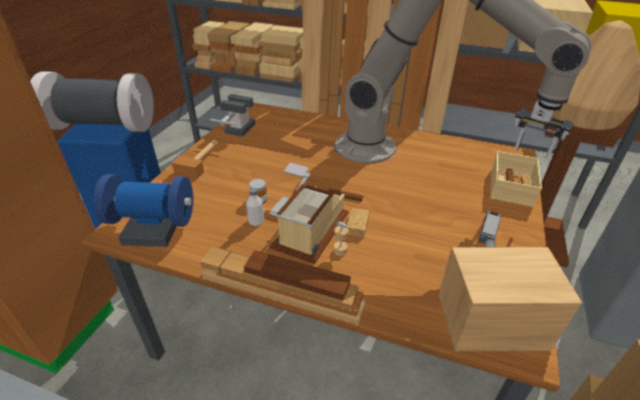

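View pics/top0.png

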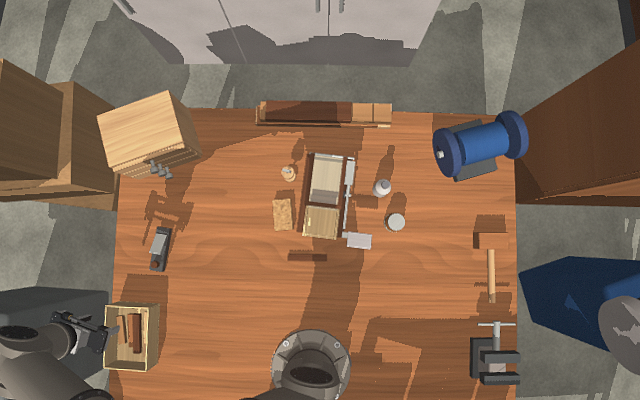

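The top view shows the dispenser at about (325,195), with the paddle at about (359,240). The jar is at (396,222) and the bottle at (382,188). I'll zoom in.

Run:
```python
from h import *
a=cv2.imread('pics/top0.png')[140:270,260:420];cv2.imwrite('pics/top0z.png',cv2.resize(a,None,fx=4.5,fy=4.5,interpolation=cv2.INTER_CUBIC))
a=cv2.imread('pics/scene0.png')[150:270,235:385];cv2.imwrite('pics/scene0z.png',cv2.resize(a,None,fx=5,fy=5,interpolation=cv2.INTER_CUBIC))
```

```text
(no output)
```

View pics/top0z.png

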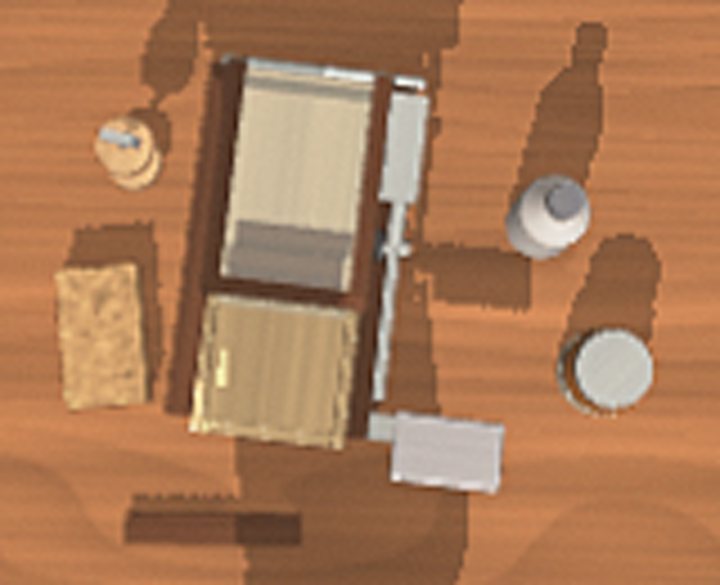

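View pics/scene0z.png

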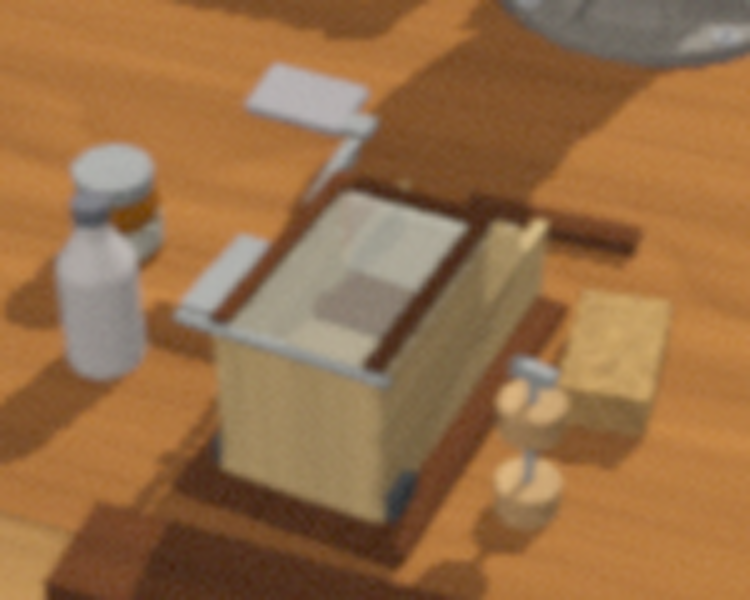

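Run:
```python
from h import *
t=load('top0');s=load('scene0')
tp=lambda x,y:(260+(x+.5)/4.5-.5,140+(y+.5)/4.5-.5)
sp=lambda x,y:(235+(x+.5)/5-.5,150+(y+.5)/5-.5)
tc=[(396,412),(504,424),(497,491),(390,484)]
for c in tc: print(onz(t,*tp(*c),130).round(1))
m=np.mean(tc,0);ms=np.mean([(277,64),(368,92),(350,131),(246,102)],0)
print('centre z130',onz(t,*tp(*m),130).round(1),onz(s,*sp(*ms),130).round(1),'tri',tri([(t,*tp(*m)),(s,*sp(*ms))]).round(1))
# hopper rails (z~142): left/right top edges
for c in [(245,60),(390,80),(210,295),(360,300)]: print('hop',onz(t,*tp(*c),142).round(1))
print('troughcorners', [onz(t,*tp(*c),70).round(1) for c in [(192,430),(342,447)]])
print('jar',onz(t,*tp(614,370),75).round(1),'bottle',onz(t,*tp(567,198),140).round(1), 'bridge', onz(t,*tp(213,528),14).round(1))
```

```text
[ 488.9 -113.5  130. ]
[ 482.  -192.4  130. ]
[ 433.3 -187.9  130. ]
[ 436.6 -110.1  130. ]
centre z130 [ 460.2 -150.9  130. ] [ 464.3 -149.   130. ] tri [ 460.1 -151.   126.9]
hop [745.1   3.  142. ]
hop [ 732.5 -104.3  142. ]
hop [570.4  23.9 142. ]
hop [569.2 -85.2 142. ]
troughcorners [array([472.7,  38.6,  70. ]), array([462.5, -76.4,  70. ])]
jar [ 525.7 -283.2   75. ] bottle [ 647.9 -235.6  140. ] bridge [395.7  23.1  14. ]
```

The paddle's centre is at about (460,-151,128), and the dispenser is yawed about -5°. I'll raise the hand, close the jaws and swing round in an arc.

Call:
drive_tool --motion '[{"dz": 2},{"dz": 5},{"dx": 2,"dy": -2,"dz": 7},{"dx": 5,"dy": -5,"dz": 8},{"dx": 8,"dy": -8,"dz": 8},{"dx": 11,"dy": -11,"dz": 8},{"dx": 14,"dy": -14,"dz": 8},{"dx": 17,"dy": -17,"dz": 8},{"dx": 20,"dy": -20,"dz": 8},{"dx": 23,"dy": -23,"dz": 8},{"dx": 26,"dy": -26,"dz": 8},{"dx": 29,"dy": -29,"dz": 8},{"dx": 31,"dy": -32,"dz": 8},{"dx": 32,"dy": -36,"dz": 8},{"dx": 32,"dy": -40,"dz": 8},{"dx": 32,"dy": -44,"dz": 8},{"dx": 32,"dy": -48,"dz": 8},{"dx": 32,"dy": -50,"dz": 8},{"dx": 32,"dy": -50,"dz": 8}]' --jaw 1 --grip_force 10

```text
invalid input at $.motion[0]: expected keys dx, dy, dz, yaw
```

Call:
drive_tool --motion '[{"dx": 0,"dy": 0,"dz": 2,"yaw": 0},{"dx": 0,"dy": 0,"dz": 5,"yaw": 0},{"dx": 2,"dy": -2,"dz": 7,"yaw": 0},{"dx": 5,"dy": -5,"dz": 8,"yaw": 0},{"dx": 8,"dy": -8,"dz": 8,"yaw": 0},{"dx": 11,"dy": -11,"dz": 8,"yaw": 0},{"dx": 14,"dy": -14,"dz": 8,"yaw": 0},{"dx": 17,"dy": -17,"dz": 8,"yaw": 0},{"dx": 20,"dy": -20,"dz": 8,"yaw": 0},{"dx": 23,"dy": -23,"dz": 8,"yaw": 0},{"dx": 26,"dy": -26,"dz": 8,"yaw": 0},{"dx": 29,"dy": -29,"dz": 8,"yaw": 0},{"dx": 31,"dy": -32,"dz": 8,"yaw": 0},{"dx": 32,"dy": -36,"dz": 8,"yaw": 0},{"dx": 32,"dy": -40,"dz": 8,"yaw": 0},{"dx": 32,"dy": -44,"dz": 8,"yaw": 0},{"dx": 32,"dy": -48,"dz": 8,"yaw": 0},{"dx": 32,"dy": -50,"dz": 8,"yaw": 0},{"dx": 32,"dy": -50,"dz": 8,"yaw": 0}]' --jaw 1 --grip_force 10

```text
clock: 2.0
ee_pos: [498.0, 147.5, 285.1]
tcp_rot: [0.701, 0.095, 0.701, -0.096]
wrist_force: [0.3, -0.7, -0.2]
finger_gap: 0.001
```

```bash
python3 -c "
from h import *
s=bot.get_state();print({k:np.round(v,3) for k,v in s.items()})"
```

```text
{'clock': np.float64(2.0), 'joints': array([-0.769,  0.097,  0.388,  1.869, -0.039,  1.183,  0.932]), 'joint_vel': array([-0.031,  0.025, -0.048, -0.025, -0.016, -0.003, -0.039]), 'joint_efforts': array([  1.439, -53.566,   3.406, -45.906,   0.219,   0.125,   0.946]), 'ee_pos': array([497.998, 147.544, 285.074]), 'tcp_rot': array([ 0.701,  0.095,  0.701, -0.096]), 'wrist_force': array([ 0.306, -0.733, -0.219]), 'moment': array([-0.014, -0.017,  0.027]), 'finger_gap': np.float64(0.001)}
```

Call:
drive_tool --motion '[{"dx": -0.5,"dy": -3,"dz": 0,"yaw": 1},{"dx": -1,"dy": -7,"dz": 0,"yaw": 3},{"dx": -1.5,"dy": -11,"dz": 0,"yaw": 5},{"dx": -2,"dy": -15,"dz": 0,"yaw": 7},{"dx": -2.5,"dy": -19,"dz": 0,"yaw": 9},{"dx": -3,"dy": -23,"dz": 0,"yaw": 10},{"dx": -3.5,"dy": -27,"dz": -2,"yaw": 10},{"dx": -3.8,"dy": -29.5,"dz": -5,"yaw": 10},{"dx": -3.8,"dy": -29.8,"dz": -8,"yaw": 10},{"dx": -3.8,"dy": -29.8,"dz": -11,"yaw": 10},{"dx": -3.8,"dy": -29.8,"dz": -12,"yaw": 10},{"dx": -3.8,"dy": -29.8,"dz": -12,"yaw": 10}]'

```text
clock: 3.2
ee_pos: [459.5, -149.9, 164.2]
tcp_rot: [0.705, 0.033, 0.707, -0.034]
wrist_force: [-0.3, -0.4, 0.4]
finger_gap: 0.006
```

Run:
```python
from h import *
c=snap('scene','scene1');a=c['image'][100:260,200:400,::-1];cv2.imwrite('pics/scene1z.png',cv2.resize(a,None,fx=3.7,fy=3.7,interpolation=cv2.INTER_CUBIC))
c=snap('wrist','wrist1')
s=bot.get_state();print({k:np.round(v,3) for k,v in s.items()})
for z in(120,130):print(proj(load('wrist1'),[460,-151,z]))
```

```text
{'clock': np.float64(3.3), 'joints': array([-0.406,  0.177,  0.662,  2.095, -0.136,  0.91 ,  1.807]), 'joint_vel': array([-0.001, -0.016,  0.005, -0.006, -0.002, -0.004,  0.003]), 'joint_efforts': array([ 9.9000e-02, -4.4896e+01,  5.1640e+00, -3.8483e+01, -5.3000e-02,
       -2.8000e-02,  6.7000e-02]), 'ee_pos': array([ 460.674, -150.254,  166.008]), 'tcp_rot': array([ 0.707,  0.033,  0.706, -0.034]), 'wrist_force': array([ 1.387,  0.364, -0.328]), 'moment': array([ 0.017, -0.035,  0.035]), 'finger_gap': np.float64(0.005)}
(np.float64(317.3126360019244), np.float64(218.36219161343578))
(np.float64(317.1807225590108), np.float64(223.157115536758))
```

View pics/scene1z.png

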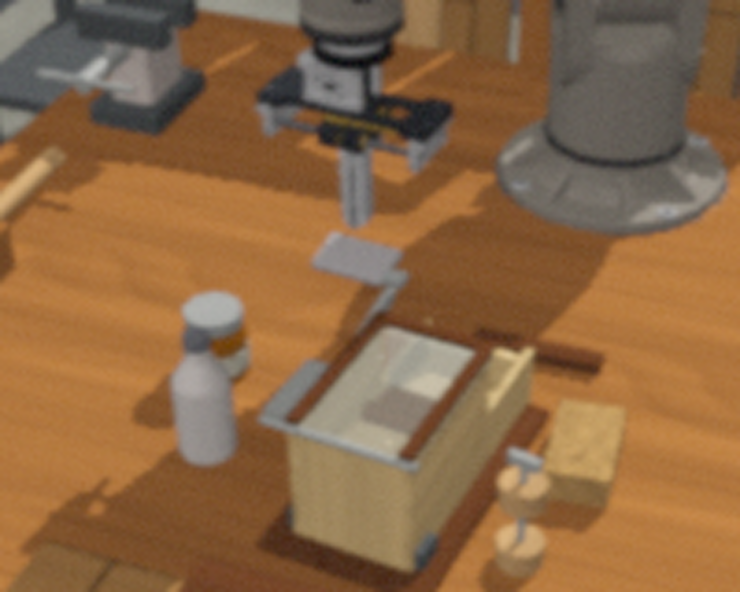

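View pics/wrist1.png

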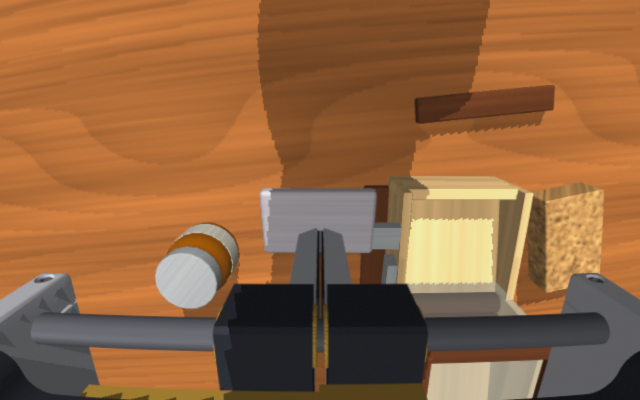

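The fingertips are centred above the paddle: its centre projects to (317,223) in the wrist view, and the plate is centred at about (320,220). Pressing gently now.

Call:
drive_tool --motion '[{"dx": 0,"dy": 0,"dz": -1.5,"yaw": 0},{"dx": 0,"dy": 0,"dz": -2.5,"yaw": 0},{"dx": 0,"dy": 0,"dz": -3,"yaw": 0},{"dx": 0,"dy": 0,"dz": -3.3,"yaw": 0},{"dx": 0,"dy": 0,"dz": -3.6,"yaw": 0},{"dx": 0,"dy": 0,"dz": -3.9,"yaw": 0},{"dx": 0,"dy": 0,"dz": -4.2,"yaw": 0},{"dx": 0,"dy": 0,"dz": -4.5,"yaw": 0},{"dx": 0,"dy": 0,"dz": -4.8,"yaw": 0},{"dx": 0,"dy": 0,"dz": -5,"yaw": 0}]'

```text
clock: 4.3
ee_pos: [460.4, -150.3, 116.0]
tcp_rot: [0.706, 0.034, 0.706, -0.034]
wrist_force: [-3.4, 0.1, 6.1]
finger_gap: 0.006
```

Call:
drive_tool --motion '[{"dx": 0,"dy": 0,"dz": -0.3,"yaw": 0},{"dx": 0,"dy": 0,"dz": -0.7,"yaw": 0},{"dx": 0,"dy": 0,"dz": -1.1,"yaw": 0},{"dx": 0,"dy": 0,"dz": -1.5,"yaw": 0},{"dx": 0,"dy": 0,"dz": -1.9,"yaw": 0},{"dx": 0,"dy": 0,"dz": -2.3,"yaw": 0},{"dx": 0,"dy": 0,"dz": -2.7,"yaw": 0},{"dx": 0,"dy": 0,"dz": -3.1,"yaw": 0},{"dx": 0,"dy": 0,"dz": -3.4,"yaw": 0},{"dx": 0,"dy": 0,"dz": -3.5,"yaw": 0}]'

```text
clock: 5.3
ee_pos: [461.0, -150.4, 81.2]
tcp_rot: [0.707, 0.034, 0.706, -0.034]
wrist_force: [0.0, -0.4, 4.9]
finger_gap: 0.005
```

Call:
drive_tool --motion '[{"dx": 0,"dy": 0,"dz": -0.2,"yaw": 0},{"dx": 0,"dy": 0,"dz": -0.4,"yaw": 0},{"dx": 0,"dy": 0,"dz": -0.6,"yaw": 0},{"dx": 0,"dy": 0,"dz": -0.6,"yaw": 0}]'

```text
clock: 5.7
ee_pos: [461.9, -150.6, 76.2]
tcp_rot: [0.707, 0.034, 0.705, -0.034]
wrist_force: [-6.6, 2.1, 26.1]
finger_gap: 0.005
```

The force has jumped to 26 N, so the lever is at its stop. I'll hold and look.

Call:
drive_tool --motion '[{"dx": 0,"dy": 0,"dz": 0,"yaw": 0},{"dx": 0,"dy": 0,"dz": 0,"yaw": 0},{"dx": 0,"dy": 0,"dz": 0,"yaw": 0},{"dx": 0,"dy": 0,"dz": 0,"yaw": 0},{"dx": 0,"dy": 0,"dz": 0,"yaw": 0},{"dx": 0,"dy": 0,"dz": 0,"yaw": 0},{"dx": 0,"dy": 0,"dz": 0,"yaw": 0},{"dx": 0,"dy": 0,"dz": 0,"yaw": 0},{"dx": 0,"dy": 0,"dz": 0,"yaw": 0},{"dx": 0,"dy": 0,"dz": 0,"yaw": 0}]'

```text
clock: 6.7
ee_pos: [461.9, -150.5, 76.9]
tcp_rot: [0.707, 0.034, 0.705, -0.034]
wrist_force: [-7.0, 2.2, 19.4]
finger_gap: 0.001
```

Run:
```python
from h import *
c=snap('scene','scene2');a=c['image'][100:260,200:400,::-1];A=cv2.resize(a,None,fx=3.7,fy=3.7,interpolation=cv2.INTER_CUBIC);cv2.imwrite('pics/scene2z.png',A)
c=snap('top','top2');a=c['image'][140:270,260:420,::-1];cv2.imwrite('pics/top2z.png',cv2.resize(a,None,fx=4.5,fy=4.5,interpolation=cv2.INTER_CUBIC))
c=snap('wrist','wrist2')
s=bot.get_state();print(s['ee_pos'],s['wrist_force'])
```

```text
[ 461.90095    -150.56223922   76.84220836] [-7.17551028  1.84559388 19.78271662]
```

View pics/scene2z.png

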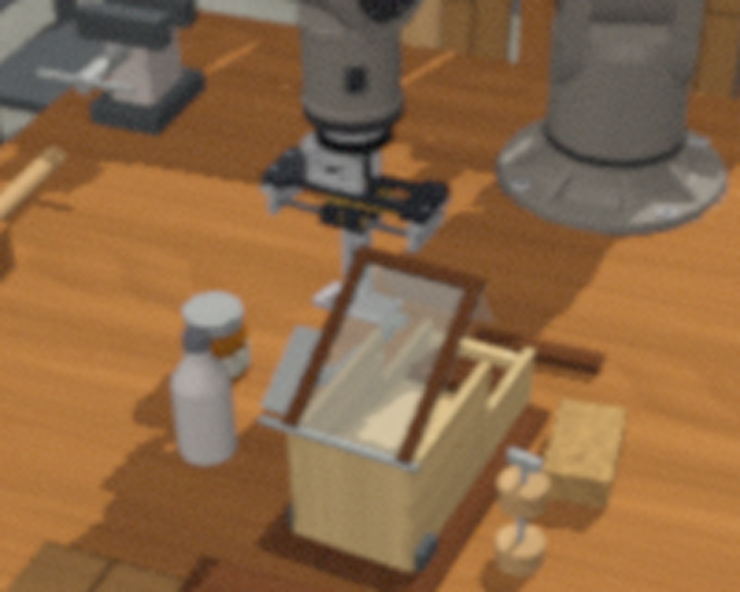

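View pics/top2z.png

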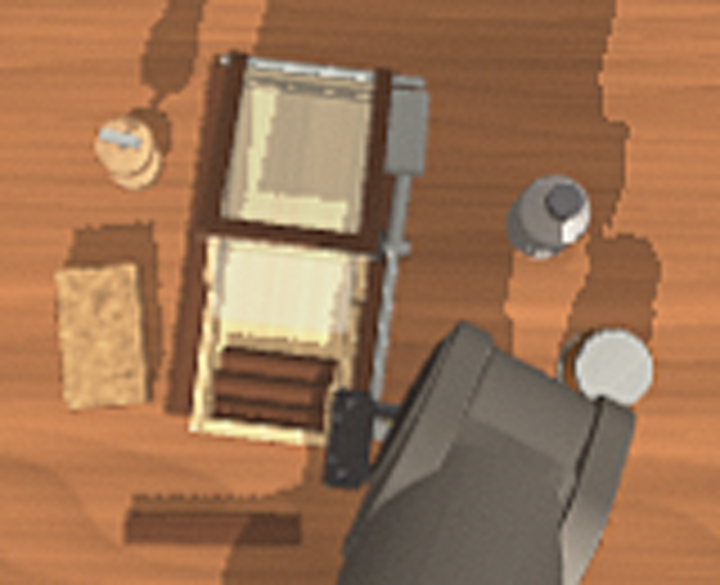

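View pics/wrist2.png

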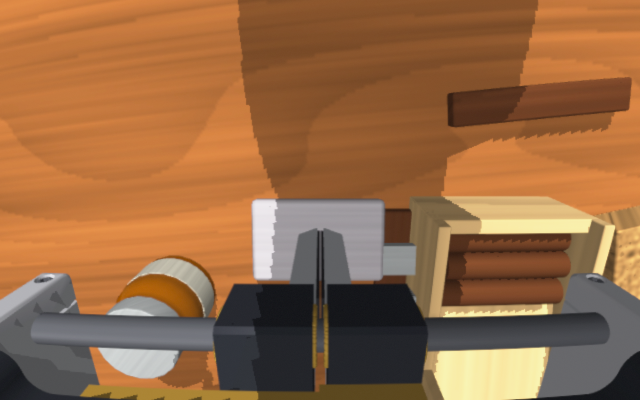

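All three blanks lie in the trough, in the wrist view at about (505,240), (505,264) and (505,290), and the lid is up. Now a slow release.

Call:
drive_tool --motion '[{"dx": 0,"dy": 0,"dz": 0,"yaw": 0},{"dx": 0,"dy": 0,"dz": 0.1,"yaw": 0},{"dx": 0,"dy": 0,"dz": 0.2,"yaw": 0},{"dx": 0,"dy": 0,"dz": 0.3,"yaw": 0},{"dx": 0,"dy": 0,"dz": 0.4,"yaw": 0},{"dx": 0,"dy": 0,"dz": 0.5,"yaw": 0},{"dx": 0,"dy": 0,"dz": 0.6,"yaw": 0},{"dx": 0,"dy": 0,"dz": 0.7,"yaw": 0},{"dx": 0,"dy": 0,"dz": 0.8,"yaw": 0},{"dx": 0,"dy": 0,"dz": 0.9,"yaw": 0},{"dx": 0,"dy": 0,"dz": 1.0,"yaw": 0},{"dx": 0,"dy": 0,"dz": 1.1,"yaw": 0},{"dx": 0,"dy": 0,"dz": 1.2,"yaw": 0},{"dx": 0,"dy": 0,"dz": 1.3,"yaw": 0},{"dx": 0,"dy": 0,"dz": 1.4,"yaw": 0},{"dx": 0,"dy": 0,"dz": 1.5,"yaw": 0},{"dx": 0,"dy": 0,"dz": 1.6,"yaw": 0},{"dx": 0,"dy": 0,"dz": 1.7,"yaw": 0},{"dx": 0,"dy": 0,"dz": 1.8,"yaw": 0},{"dx": 0,"dy": 0,"dz": 1.9,"yaw": 0}]'

```text
clock: 8.85
ee_pos: [461.2, -150.5, 95.9]
tcp_rot: [0.707, 0.034, 0.706, -0.034]
wrist_force: [-4.6, 0.9, 6.1]
finger_gap: 0.006
```

Call:
drive_tool --motion '[{"dx": 0,"dy": 0,"dz": 0.1,"yaw": 0},{"dx": 0,"dy": 0,"dz": 0.2,"yaw": 0},{"dx": 0,"dy": 0,"dz": 0.3,"yaw": 0},{"dx": 0,"dy": 0,"dz": 0.4,"yaw": 0},{"dx": 0,"dy": 0,"dz": 0.5,"yaw": 0},{"dx": 0,"dy": 0,"dz": 0.6,"yaw": 0},{"dx": 0,"dy": 0,"dz": 0.7,"yaw": 0},{"dx": 0,"dy": 0,"dz": 0.8,"yaw": 0},{"dx": 0,"dy": 0,"dz": 0.9,"yaw": 0},{"dx": 0,"dy": 0,"dz": 1.0,"yaw": 0},{"dx": 0,"dy": 0,"dz": 1.1,"yaw": 0},{"dx": 0,"dy": 0,"dz": 1.2,"yaw": 0},{"dx": 0,"dy": 0,"dz": 1.3,"yaw": 0},{"dx": 0,"dy": 0,"dz": 1.4,"yaw": 0},{"dx": 0,"dy": 0,"dz": 1.5,"yaw": 0},{"dx": 0,"dy": 0,"dz": 1.6,"yaw": 0},{"dx": 0,"dy": 0,"dz": 1.7,"yaw": 0},{"dx": 0,"dy": 0,"dz": 1.8,"yaw": 0}]'

```text
clock: 10.65
ee_pos: [461.7, -150.6, 114.4]
tcp_rot: [0.707, 0.034, 0.705, -0.034]
wrist_force: [-0.5, 1.5, 5.1]
finger_gap: 0.006
```

Call:
drive_tool --motion '[{"dx": 0,"dy": 0,"dz": 0.1,"yaw": 0},{"dx": 0,"dy": 0,"dz": 0.2,"yaw": 0},{"dx": 0,"dy": 0,"dz": 0.25,"yaw": 0},{"dx": 0,"dy": 0,"dz": 0.3,"yaw": 0},{"dx": 0,"dy": 0,"dz": 0.35,"yaw": 0},{"dx": 0,"dy": 0,"dz": 0.4,"yaw": 0},{"dx": 0,"dy": 0,"dz": 0.45,"yaw": 0},{"dx": 0,"dy": 0,"dz": 0.5,"yaw": 0},{"dx": 0,"dy": 0,"dz": 0.55,"yaw": 0},{"dx": 0,"dy": 0,"dz": 0.6,"yaw": 0},{"dx": 0,"dy": 0,"dz": 0.65,"yaw": 0},{"dx": 0,"dy": 0,"dz": 0.7,"yaw": 0},{"dx": 0,"dy": 0,"dz": 0.75,"yaw": 0},{"dx": 0,"dy": 0,"dz": 0.8,"yaw": 0},{"dx": 0,"dy": 0,"dz": 0.85,"yaw": 0},{"dx": 0,"dy": 0,"dz": 0.9,"yaw": 0},{"dx": 0,"dy": 0,"dz": 0.95,"yaw": 0},{"dx": 0,"dy": 0,"dz": 1.0,"yaw": 0}]'

```text
clock: 12.45
ee_pos: [461.7, -150.6, 124.4]
tcp_rot: [0.707, 0.034, 0.705, -0.034]
wrist_force: [4.2, -0.0, 4.7]
finger_gap: 0.004
```

Call:
drive_tool --motion '[{"dx": 0,"dy": 0,"dz": 0.05,"yaw": 0},{"dx": 0,"dy": 0,"dz": 0.1,"yaw": 0},{"dx": 0,"dy": 0,"dz": 0.15,"yaw": 0},{"dx": 0,"dy": 0,"dz": 0.2,"yaw": 0},{"dx": 0,"dy": 0,"dz": 0.25,"yaw": 0},{"dx": 0,"dy": 0,"dz": 0.3,"yaw": 0},{"dx": 0,"dy": 0,"dz": 0.35,"yaw": 0},{"dx": 0,"dy": 0,"dz": 0.4,"yaw": 0},{"dx": 0,"dy": 0,"dz": 0.45,"yaw": 0},{"dx": 0,"dy": 0,"dz": 0.5,"yaw": 0},{"dx": 0,"dy": 0,"dz": 0.55,"yaw": 0},{"dx": 0,"dy": 0,"dz": 0.6,"yaw": 0},{"dx": 0,"dy": 0,"dz": 0.65,"yaw": 0},{"dx": 0,"dy": 0,"dz": 0.7,"yaw": 0},{"dx": 0,"dy": 0,"dz": 0.75,"yaw": 0},{"dx": 0,"dy": 0,"dz": 0.8,"yaw": 0},{"dx": 0,"dy": 0,"dz": 0.85,"yaw": 0},{"dx": 0,"dy": 0,"dz": 0.9,"yaw": 0}]'

```text
clock: 14.25
ee_pos: [461.4, -150.6, 133.4]
tcp_rot: [0.707, 0.034, 0.705, -0.034]
wrist_force: [-0.7, 0.6, -0.2]
finger_gap: 0.004
```

The force has gone to zero, so the lever is free at its rest position. I'll retreat up and back, then check.

Call:
drive_tool --motion '[{"dx": 0,"dy": 0,"dz": 0.5,"yaw": 0},{"dx": 0,"dy": 0,"dz": 2,"yaw": 0},{"dx": 0,"dy": 0,"dz": 4,"yaw": 0},{"dx": 0,"dy": 0,"dz": 7,"yaw": 0},{"dx": 0,"dy": 0,"dz": 10,"yaw": 0},{"dx": 0,"dy": -2,"dz": 13,"yaw": 0},{"dx": 0,"dy": -5,"dz": 15,"yaw": 0},{"dx": 0,"dy": -8,"dz": 16,"yaw": 0},{"dx": 0,"dy": -11,"dz": 16,"yaw": 0},{"dx": 0,"dy": -14,"dz": 16,"yaw": 0},{"dx": 0,"dy": -17,"dz": 16,"yaw": 0},{"dx": 0,"dy": -20,"dz": 16,"yaw": 0},{"dx": 0,"dy": -20,"dz": 16,"yaw": 0},{"dx": 0,"dy": -20,"dz": 16,"yaw": 0}]'

```text
clock: 15.65
ee_pos: [461.0, -350.9, 293.3]
tcp_rot: [0.707, 0.035, 0.706, -0.035]
wrist_force: [0.5, 0.4, 0.7]
finger_gap: 0.003
```

Run:
```python
from h import *
c=snap('scene','scene3');a=c['image'][100:260,200:400,::-1];A=cv2.resize(a,None,fx=3.7,fy=3.7,interpolation=cv2.INTER_CUBIC);cv2.imwrite('pics/scene3z.png',A)
c=snap('top','top3');a=c['image'][140:270,260:420,::-1];cv2.imwrite('pics/top3z.png',cv2.resize(a,None,fx=4.5,fy=4.5,interpolation=cv2.INTER_CUBIC))
s=bot.get_state();print(s['ee_pos'],s['wrist_force'])
```

```text
[ 461.56550593 -349.6576576   293.36203431] [ 0.20897912 -0.33155956 -0.60568417]
```

View pics/scene3z.png

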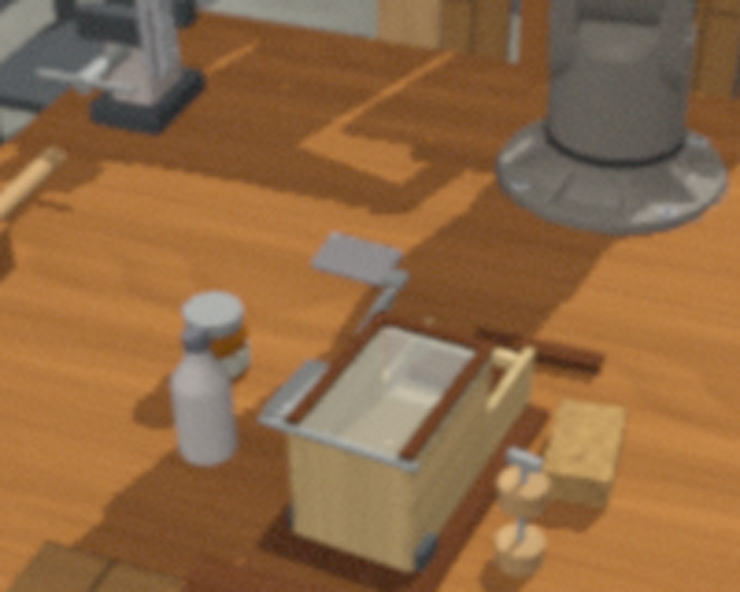

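View pics/top3z.png

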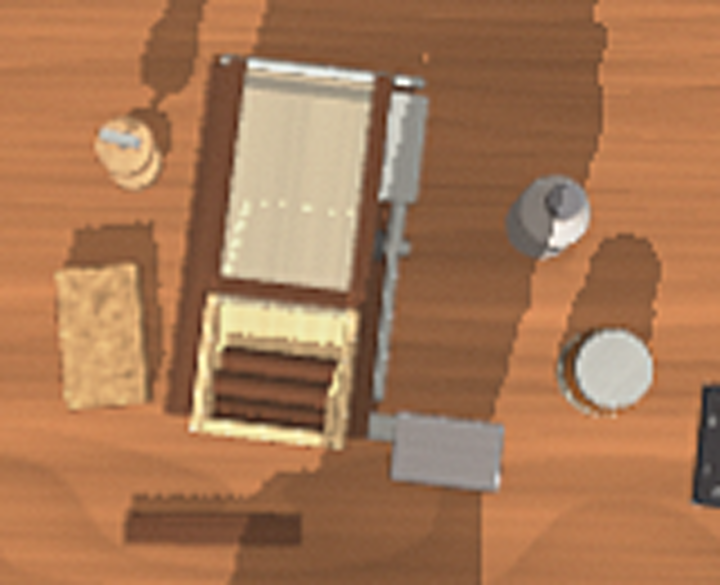

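The lid is shut, with its edge at the same pixels as before. The paddle is back at rest around (447,450) in the zoomed top view, three blanks are in the trough around (275,385), and the bystanders haven't moved.

```bash
python3 -c "
from cell import bot
print(bot.job_done())"
```

```text
the job is handed in; nothing more can be done
None
```

The job is done and handed in at about 16 s of the 48 s allowed. I pressed the paddle to its stop with the closed fingertips and held it there at about 20 N (26 N as it reached the stop). I held until the pictures showed all three blanks in the trough. I then let the lever up over about 5.5 s, slowing to about 5 mm/s near the end; the contact force was about 5 N shortly before the end and zero once it was up. Then I took the hand away.

In the last pictures the lid is shut, the paddle is back at its rest position and the three blanks are in the trough. All the neighbouring objects in view look where they were at the start. I judged the lid's soft closing from the force and the slow release, and did not watch it on camera. I did not re-check the block plane and all of the mallet in the final close-ups; the hand never went near them. No check failed or disagreed.

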